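Take the brass door knob out of the keeper track

ROBOT

A 7-joint arm with a two-finger parallel gripper is mounted at the origin on the work surface. World frame = base frame: x ahead of the robot, y to its left, z up, the work surface at z = 0. Lengths are in mm, angles in rad, forces in N, time in s.
With the tool pointing down it reaches from about 400 to 900 mm from the base axis. Payload 5.5 kg.
Tool frame: the origin (TCP) lies at the very end of the fingers, on their centre line; the grasp point (between the pads) lies 19 mm behind it; z points along the fingers, y is the line along which they close (so a half turn about z gives the same grasp; the last joint's range is limited). The gripper opens to 92 mm and grips with 3 to 60 N. Pads are 19 mm wide; open, the fingers measure 130 mm over their backs; the gripper's body (75 mm by 190 mm) begins 47 mm behind the grasp point.
Start: joints at [-0.99, 0.501, -0.427, 1.55, 0.221, 1.138, -0.21], TCP at [203.072, 617.464, 226.729] pointing down, gripper open.
Joint ranges: [-2.88, 2.88], [-0.31, 2.03], [-1.54, 1.56], [0.2, 2.42], [-1.41, 4.55], [0.19, 2.02], [-2.57, 2.57]. Speed limits (rad/s): [2.57, 2.57, 3.14, 3.14, 3.14, 3.14, 3.14].

INTERFACE

Orientations are given as a unit quaternion [x, y, z, w].
In Python, from cell import manip gives the robot as it stands. The module is installed in compiled form; this text tells all that it offers.
- The arm moves only by the tool carry_out, never from a script. Its argument "plan" is a list that holds one entry, the list of rows, each a list of 7 numbers: the opening, from -1 (shut) to 1 (fully open), then the shift along the tool's x, y, z in units of 300 mm (1.0 is 300 mm), then the turn, a rotation vector about the tool's x, y, z in units of 45 degrees (1.0 is 45 degrees). A call has 1 to 20 rows; each row is the pose to reach, as a shift and turn from the pose commanded when the call began, along the tool's axes at that moment; what a row does not reach only later rows make up. A row lasts 1/8 s, in which the tool goes at most 62.5 mm and 10.7 degrees, less where a joint would pass 70% of its speed; a pose out of reach is approached as far as the arm can. A call with a number of a shift or a turn outside -1 to 1 is refused whole. A call with a gripper value outside its range is refused whole. The fingers move at their own pace and stop on an object; the grip force is fixed at half the most. Time passes only in rows, so rows that repeat a pose let the fingers close. It gives the time, the measured TCP pose, the force, the opening and the grip force at its end, in the units of the state.
- manip.get_state(): the state, without advancing time (a new reading comes with each control period).
- manip.read_camera(name): name is "side" or "top"; returns a dict with "frame" (420x560x3 uint8, red, green, blue), "intrinsics" (3x3 intrinsics, pixels), "cam_to_world" (4x4, takes a point from camera to world coordinates). Camera axes: x right, y up, looking along -z (the intrinsics and any distortion apply to the point x, -y, -z); pixel columns grow to the right and rows downward; lengths in mm; the calibration is good to about 2 mm. A picture is of the moment at which its call begins. There is no depth.
- manip.hand_in(): hands the job in; it is judged then, once.
The state is a dict: "t": time; "joints": joint angles; "qvel": joint speeds; "joint_efforts": joint torques, N m; "ee_pos": TCP position; "ee_rot": TCP orientation; "wrist_force": force on the tool from outside, world axes, zero at the start; "ft_torque": the same for the moment, N m; "grip_width": finger opening in mm; "grasp_force": force on a finger pad.
Only numpy, scipy, OpenCV 4.12 (cv2) and the standard library are available. Lean on these libraries where they do the work, as an engineer would, in place of code of your own. Each camera call takes 0.05 s, during which the arm holds its last target. There are 200 camera calls.

TASK

In the locksmith's van, door knobs ride in a curved keeper track that holds them by their round feet. Slide the brass knob along the track to the open gap in its middle, lift it out there, and stand it upright in the green tray, setting it down gently. Leave the steel knob where it is in the track.

Things in the scene. Friction and masses are not known exactly. Their poses are not given: they have to be found in the camera images.
- brass_knob: Brass ball knob, about 0.28 kg. Origin: centre of the underside of its foot, z up. Foot 52 mm across, 5 thick; neck 16 across; ball 40 across, its centre 34 mm above the origin (54 mm tall). Starts in the track 45 degrees of arc to one side of the gap, standing 8 mm above the table. Its polished foot slides easily in the waxed track and stays where left; push or grip the ball.
- steel_knob: Bright steel ball knob, same shape, size and origin as the brass one. It stands in the track 45 degrees to the other side of the gap; it stays there.
- track: Fixed track on an 8 mm board. Origin: board underside below the gap centre. Channel: arc, radius 150 mm, centre at +x 150; centre line x=150(1-cos a), y=150 sin a mm, a=-60..60 deg, ends closed. 58 mm wide; two grey lips over the feet leave a 24 mm slot, tops 20 mm above origin, nothing higher. No lips for |a| under 18 deg (gap, orange edges): knob lifts out when within 15 mm of its centre.
- tray: Fixed square green tray, 130 mm by 130 mm outside, walls 4 mm thick and 16 mm high, floor 4 mm thick. Origin: centre of its underside. Empty at the start.
Not all that is in view belongs to the job. Leave any pink look-alike of the steel_knob alone. Leave any blue look-alike of the brass_knob alone.

How it is judged (in metres and radians):
On the way, in this order (a step that is already met when the one before it is completed fails the run):
1. the brass knob stands in the gap of the track (horizontal distance between brass_knob and track below 0.024 m and z of brass_knob in the frame of track below 0.014 m), for 0.1 s.
2. the brass knob is lifted clear of the track (z of brass_knob in the frame of track above 0.035 m), for 0.1 s.
At the end, for the whole second after the job is handed in: The brass knob stands upright (within 10 degrees) on the floor of the green tray, its foot's centre within 50 mm of the tray's centre, at rest and released; the steel knob is still in the track, within 25 mm of where it was (horizontal distance between brass_knob and tray below 0.05 m and z of brass_knob in the frame of tray below 0.008 m and angle between brass_knob's own z axis and vertical below 0.17 rad and linear speed of brass_knob below 0.02 m/s and horizontal distance between steel_knob and track above 0.08 m and distance of steel_knob from where it was at the start of the episode below 0.025 m); the robot touches nothing.
It fails at once if the steel knob is pushed out of its place (more than 30 mm) (distance of steel_knob from where it was at the start of the episode above 0.03 m).
It fails at once if the brass knob is dropped: let go of more than 20 mm above where it stands (height (world z) of brass_knob above 0.028 m and contact force between the fingers and brass_knob below 0.02 N).
It fails at once if the brass knob is slammed into the tray (over 60 N) (contact force between brass_knob and tray above 60 N).
It also fails if it takes over 54 s, if anything falls off the work surface, if the arm or the gripper's body presses on something with over 40 N, if the wrist force passes 120 N, or if a joint passes its speed limit or range.

## Working session

There is one attempt and no reset: what is moved stays moved. The work goes in short steps, Python scripts to look and compute and a tool call to move; the robot and the scene stay as the last step left them, time stands still between calls to the robot, and variables do not carry over. Pictures are saved under pics/ and viewed, at most 10 in all, crops included, and the job is handed in when it is done.

Besides the shell and the picture viewer there is one more tool, called after "Request:" in YAML: its name, and indented under it one key for each argument. carry_out: Moves the arm, as the interface text tells. Shifts and turns lie within -1 to 1; 1 stands for 300 mm of shift or 45 degrees of turn. Its arguments: {"type":"object","properties":{"plan":{"type":"array"}},"required":["plan"]}

```bash
mkdir -p pics
python3 - <<'E'
from cell import manip
import cv2,pickle
d={}
for n in("top","side"):
    c=manip.read_camera(n);d[n]=c
    cv2.imwrite(f"pics/{n}0.png",c["frame"][:,:,::-1]);print(n,c["intrinsics"],c["cam_to_world"].round(3), c.keys())
pickle.dump(d,open("c0.pkl","wb"))
s=manip.get_state();print(s)
E
```

```text
top [[397.64598235   0.         280.8235301 ]
 [  0.         397.64598235 210.85796562]
 [  0.           0.           1.        ]] [[ 1.20000e-02  9.98000e-01 -6.60000e-02  5.19373e+02]
 [-1.00000e+00  1.10000e-02 -3.00000e-02  3.62390e+01]
 [-2.90000e-02  6.70000e-02  9.97000e-01  9.56874e+02]
 [ 0.00000e+00  0.00000e+00  0.00000e+00  1.00000e+00]] dict_keys(['frame', 'intrinsics', 'cam_to_world'])
side [[439.81593467   0.         290.30841059]
 [  0.         439.81593467 209.65601231]
 [  0.           0.           1.        ]] [[ 7.78000e-01  4.20000e-01 -4.68000e-01  1.45059e+02]
 [-6.28000e-01  5.31000e-01 -5.69000e-01 -4.44089e+02]
 [ 9.00000e-03  7.36000e-01  6.77000e-01  6.51881e+02]
 [ 0.00000e+00  0.00000e+00  0.00000e+00  1.00000e+00]] dict_keys(['frame', 'intrinsics', 'cam_to_world'])
{'t': 0.1, 'joints': array([-0.98978062,  0.50174117, -0.42683051,  1.55132033,  0.22078871,
        1.13829604, -0.21029053]), 'qvel': array([ 7.05269190e-05, -1.52442001e-03, -9.73238691e-04, -3.90797854e-03,
       -3.94869973e-04,  4.34484954e-04, -2.30291432e-03]), 'joint_efforts': array([-1.01686700e-02, -5.67868924e+01, -5.83830535e+00, -2.79914725e+01,
       -6.90578576e-02,  2.40109116e-02,  2.35361000e-05]), 'ee_pos': array([202.94750507, 616.85580065, 225.80265536]), 'ee_rot': array([ 1.58206167e-01,  9.87405730e-01, -8.38362778e-04, -1.75946254e-04]), 'wrist_force': array([-0.07913978,  0.01078968,  0.38211798]), 'ft_torque': array([-0.00379185, -0.02487491, -0.0046466 ]), 'grasp_force': 0.0, 'grip_width': 91.86689777173896}
```

View pics/top0.png

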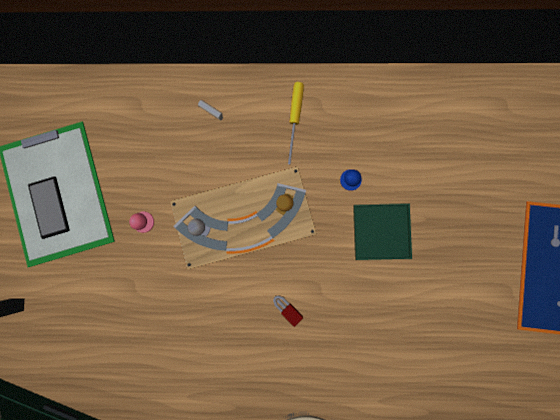

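View pics/side0.png

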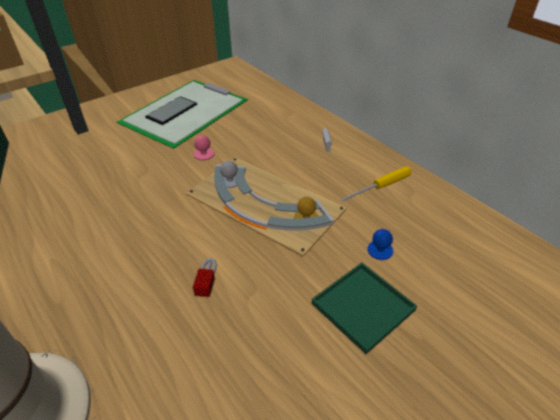

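Candidates for brass: brass ball at top (285,202) in the track; the blue look-alike at (351,180) is outside it. The steel ball is at (197,227) and the pink look-alike at (139,221). The tray is the plain green square at (382,231), while the clipboard at (55,195) only has a green edge. I choose the brass ball in the track.

```bash
cat > h.py <<'E'
import numpy as np,cv2
def ray(c,uv):
    K,T=c["intrinsics"],c["cam_to_world"]
    d=np.linalg.inv(K)@[uv[0],uv[1],1]; d=T[:3,:3]@(d*[1,-1,-1]); return T[:3,3],d/np.linalg.norm(d)
def onplane(c,uv,z):
    o,d=ray(c,uv); return o+d*(z-o[2])/d[2]
def tri(a,ua,b,ub):
    (o1,d1),(o2,d2)=ray(a,ua),ray(b,ub)
    s=np.linalg.lstsq(np.c_[d1,-d2],o2-o1,rcond=None)[0]
    p,q=o1+s[0]*d1,o2+s[1]*d2; return (p+q)/2,np.linalg.norm(p-q)
def blobs(c,lo,hi,roi=None,amin=30):
    m=cv2.inRange(cv2.cvtColor(c["frame"],cv2.COLOR_RGB2HSV),lo,hi)
    if roi: r=np.zeros_like(m); x,y,X,Y=roi; r[y:Y,x:X]=m[y:Y,x:X]; m=r
    out=[]
    for k in cv2.findContours(m,cv2.RETR_EXTERNAL,cv2.CHAIN_APPROX_NONE)[0]:
        if cv2.contourArea(k)>=amin: out.append(k)
    return sorted(out,key=cv2.contourArea,reverse=True)
E
python3 - <<'E'
import pickle,cv2
from h import *
d=pickle.load(open("c0.pkl","rb"));t,s=d["top"],d["side"]
for n,c,pts in(("top",t,[(285,202),(197,227),(382,231),(248,245)]),("side",s,[(307,206),(229,171),(364,306),(244,215)])):
    h=cv2.cvtColor(c["frame"],cv2.COLOR_RGB2HSV)
    print(n,[h[v,u].tolist() for u,v in pts])
A=cv2.resize(t["frame"][160:275,165:325],None,fx=5,fy=5,interpolation=cv2.INTER_CUBIC)
cv2.imwrite("pics/ctop.png",A[:,:,::-1])
A=cv2.resize(s["frame"][150:260,180:350],None,fx=4.5,fy=4.5,interpolation=cv2.INTER_CUBIC)
cv2.imwrite("pics/cside.png",A[:,:,::-1])
for n,c,roi in(("top",t,(340,190,425,275)),("side",s,(305,258,425,355))):
    k=blobs(c,(60,60,15),(100,255,120),roi)[0]
    print("tray",n,cv2.contourArea(k),cv2.minAreaRect(k),cv2.approxPolyDP(k,6,True)[:,0].tolist())
E
```

```text
top [[20, 173, 124], [125, 12, 131], [80, 130, 59], [19, 102, 172]]
side [[21, 213, 127], [173, 10, 102], [77, 141, 76], [116, 13, 152]]
tray top 2931.0 ((382.4584045410156, 231.5011749267578), (54.562286376953125, 56.14501190185547), 88.40885925292969) [[409, 204], [354, 205], [356, 259], [411, 258]]
tray side 4710.5 ((363.75, 303.75), (78.48883819580078, 70.71067810058594), 45.0) [[360, 264], [313, 303], [366, 352], [415, 305]]
```

View pics/ctop.png

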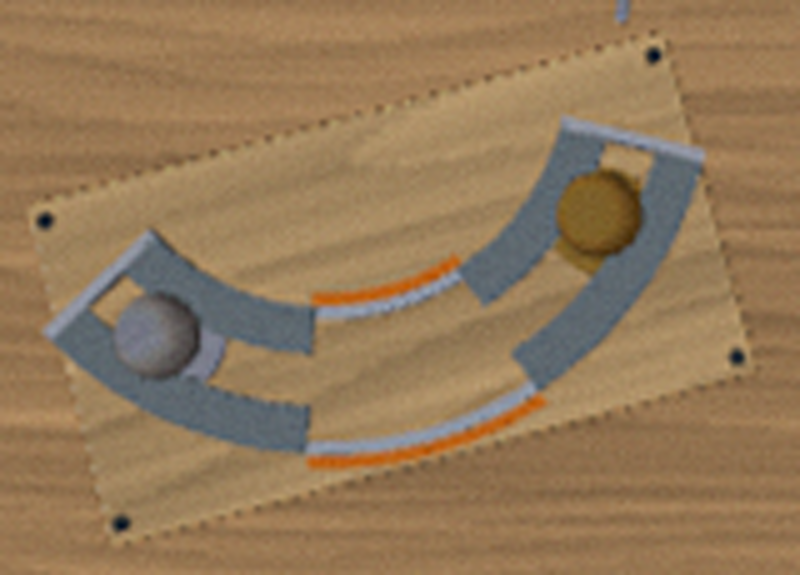

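View pics/cside.png

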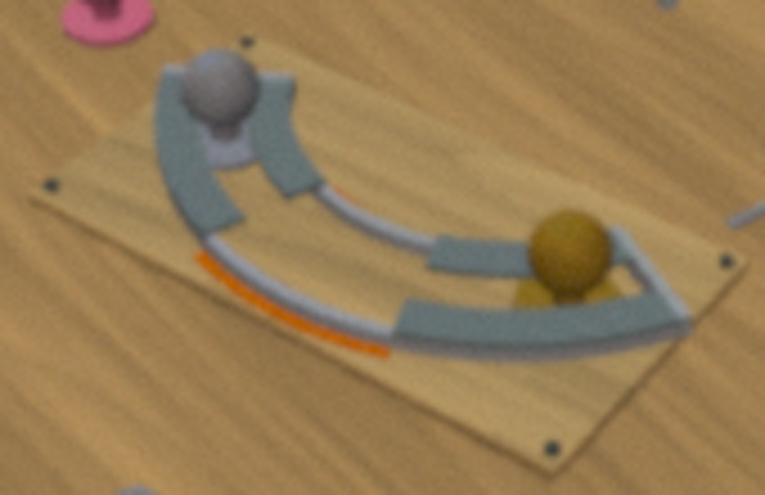

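The close crop confirms it: the brass ball centre is at crop (599,213), with a brass foot under the lips. Steel is at (157,335) and the gap with orange edges is around (425,370). In the side crop, brass is at (570,253) and steel at (220,88).

Run:
```python
import pickle
from h import *
from scipy.spatial.transform import Rotation as R
d=pickle.load(open("c0.pkl","rb"));t,s=d["top"],d["side"]
T=lambda x,y:((x+.5)/5-.5+165,(y+.5)/5-.5+160)
S=lambda x,y:((x+.5)/4.5-.5+180,(y+.5)/4.5-.5+150)
np.set_printoptions(precision=1,suppress=True)
P={}
for n,a,b in(("brass",(599,213),(570,253)),("steel",(157,335),(220,88))):
    p,e=tri(t,T(*a),s,S(*b)); P[n]=p
    print(n,p,e,onplane(t,T(*a),42),onplane(s,S(*b),42))
sc=[onplane(t,T(*q),8) for q in[(44,221),(654,55),(737,357),(121,523)]]
ss=[onplane(s,S(*q),8) for q in[(247,42),(727,261),(552,449),(52,185)]]
print("screws",np.array(sc),np.array(ss))
def frame(b,st):
    y=(st-b)[:2];L=np.linalg.norm(y);y/=L;x=np.array([y[1],-y[0]])
    m=(b+st)[:2]/2; o=m-x*150*(1-np.cos(np.pi/4)); return L,np.degrees(np.arctan2(x[1],x[0])),o,o+150*x
for z in(None,):
    for c,q in((t,[T(599,213),T(157,335)]),(s,[S(570,253),S(220,88)])):
        print("track",frame(onplane(c,q[0],42),onplane(c,q[1],42)))
for A in(sc,ss):
    A=np.array(A)[:,:2]; y=(A[0]-A[1]+A[3]-A[2]); print("yaw screws",np.degrees(np.arctan2(-y[0],y[1])), A.mean(0))
print("tray",[onplane(t,q,16) for q in[(409.5,204),(354,204.5),(355.5,259.5),(411.5,258.5)]],np.mean([onplane(s,q,16) for q in[(360,264),(313,303),(366,352),(415,305)]],0))
print(onplane(t,(382.5,231.5),16))
print(R.from_quat([.158206,.987406,-.0008,-.0002]).as_matrix())
```

```text
brass [599.6  55.8  43. ] 1.6331253730546653 [600.3  55.3  42. ] [599.7  57.1  42. ]
steel [541.1 259.3  43.5] 1.1466537408443762 [541.6 259.3  42. ] [541.6 261.4  42. ]
screws [[596.8 324.    8. ]
 [679.9  30.5   8. ]
 [535.2 -10.5   8. ]
 [452.5 282.5   8. ]] [[598.  326.4   8. ]
 [680.9  33.5   8. ]
 [535.7  -7.6   8. ]
 [453.7 285.4   8. ]]
track (np.float64(212.271893431373), np.float64(16.05939798665452), array([528.8, 145.2]), array([672.9, 186.7]))
track (np.float64(212.3709226566808), np.float64(15.860197320418523), array([528.4, 147.2]), array([672.7, 188.2]))
yaw screws 15.786090589680033 [566.1 156.6]
yaw screws 15.71624334821051 [567.1 159.4]
tray [array([ 601.3, -238.6,   16. ]), array([ 598.8, -108.6,   16. ]), array([ 469.7, -112.2,   16. ]), array([ 473.8, -242.1,   16. ])] [ 531.7 -176.6   16. ]
[ 535.9 -175.2   16. ]
[[-0.9  0.3 -0. ]
 [ 0.3  0.9 -0. ]
 [ 0.  -0.  -1. ]]
```

Request:
carry_out:
  plan:
    - [[1,-0.05,-0.04,0.01,0,0,-0.05],[1,-0.15,-0.11,0.03,0,0,-0.15],[1,-0.26,-0.19,0.05,0,0,-0.25],[1,-0.37,-0.27,0.07,0,0,-0.35],[1,-0.48,-0.35,0.09,0,0,-0.46],[1,-0.59,-0.43,0.11,0,0,-0.57],[1,-0.7,-0.51,0.13,0,0,-0.68],[1,-0.8,-0.59,0.15,0,0,-0.78],[1,-0.88,-0.65,0.16,0,0,-0.85],[1,-0.915,-0.68,0.167,0,0,-0.88],[1,-0.915,-0.68,0.167,0,0,-0.88]]

```text
t: 1.48
ee_pos: [400.6, 336.4, 176.1]
ee_rot: [-0.184, 0.983, -0.0, -0.0]
wrist_force: [-0.5, 0.2, 0.6]
grip_width: 91.9
grasp_force: 0.0
```

```bash
cat >> h.py <<'E'
from scipy.spatial.transform import Rotation as R
np.set_printoptions(precision=3,suppress=True)
O=np.array([528.6,146.2]);YAW=np.radians(15.85)
def arc(a):
    a=np.radians(a);p=150*np.array([1-np.cos(a),np.sin(a)]);c,s=np.cos(YAW),np.sin(YAW)
    return O+np.array([c*p[0]-s*p[1],s*p[0]+c*p[1]]), np.degrees(YAW+a)+90  # tangent: tool-y direction
def rel(s,targets,yaw=None):
    """targets: (x,y,z,tool-y heading deg, tool down) -> row units"""
    r=R.from_quat(s["ee_rot"])
    for x,y,z,h in targets:
        h=np.radians(h); Y=np.array([np.cos(h),np.sin(h),0]);Z=np.array([0,0,-1.]);X=np.cross(Y,Z)
        g=R.from_matrix(np.c_[X,Y,Z]); q=r.inv()*g
        print((r.inv().apply(np.array([x,y,z])-s["ee_pos"])/300).round(3),(q.as_rotvec()/np.radians(45)).round(3))
E
python3 - <<'E'
from cell import manip
from h import *
s=manip.get_state();print(s["t"],s["ee_pos"],R.from_quat(s["ee_rot"]).as_matrix()[:,1],s["joints"])
print(arc(-45),arc(0))
p,h=arc(-45);rel(s,[(600,56,110,h+180*0)])
E
```

```text
1.475 [400.627 336.383 176.106] [-0.362  0.932 -0.001] [-0.342  0.343 -0.489  1.914  0.198  0.932  1.015]
(array([599.832,  56.166]), np.float64(60.85)) (array([528.6, 146.2]), np.float64(105.85))
[-0.281 -1.112  0.221] [-0.001 -0.001  1.119]
```

Request:
carry_out:
  plan:
    - [[1,-0.02,-0.06,0.01,0,0,-0.05],[1,-0.05,-0.17,0.03,0,0,-0.16],[1,-0.08,-0.29,0.05,0,0,-0.27],[1,-0.11,-0.41,0.06,0,0,-0.39],[1,-0.14,-0.53,0.08,0,0,-0.5],[1,-0.17,-0.65,0.1,0,0,-0.61],[1,-0.2,-0.76,0.12,0,0,-0.72],[1,-0.22,-0.85,0.13,0,0,-0.81],[1,-0.24,-0.92,0.14,0,0,-0.86],[1,-0.25,-0.95,0.15,0,0,-0.88],[1,-0.25,-0.95,0.15,0,0,-0.88]]

```text
t: 2.85
ee_pos: [573.6, 100.5, 131.2]
ee_rot: [-0.507, 0.862, 0.0, -0.0]
wrist_force: [0.5, 0.4, 0.1]
grip_width: 92.2
grasp_force: 0.0
```

```bash
sed -i 's/np.degrees(YAW+a)+90/np.degrees(YAW-a)+90/' h.py
python3 - <<'E'
from cell import manip
from h import *
s=manip.get_state();print(s["t"],s["ee_pos"],s["joints"])
p,h=arc(-45);rel(s,[(*p,110,h),(*p,30,h)])
E
```

```text
2.85 [573.611 100.489 131.211] [ 0.17   0.509 -0.504  1.804  0.302  0.906  2.165]
[ 0.087 -0.148  0.071] [0.001 0.    0.002]
[ 0.087 -0.148  0.337] [0.001 0.    0.002]
```

Request:
carry_out:
  plan:
    - [[1,0.03,-0.05,0.02,0,0,0],[1,0.06,-0.11,0.05,0,0,0],[1,0.087,-0.148,0.08,0,0,0],[1,0.087,-0.148,0.14,0,0,0],[1,0.087,-0.148,0.2,0,0,0],[1,0.087,-0.148,0.26,0,0,0],[1,0.087,-0.148,0.31,0,0,0],[1,0.087,-0.148,0.337,0,0,0],[1,0.087,-0.148,0.337,0,0,0],[0,0.087,-0.148,0.337,0,0,0],[0,0.087,-0.148,0.337,0,0,0],[0,0.087,-0.148,0.337,0,0,0],[0,0.087,-0.148,0.337,0,0,0],[0,0.087,-0.148,0.337,0,0,0]]

```text
t: 4.6
ee_pos: [600.1, 55.5, 30.6]
ee_rot: [-0.507, 0.862, -0.0, 0.0]
wrist_force: [0.2, 0.3, -0.9]
grip_width: 47.9
grasp_force: 0.0
```

Run:
```python
from cell import manip
from h import *
s=manip.get_state();print(s["t"],s["ee_pos"],s["joints"],s["grip_width"],s["wrist_force"])
rel(s,[(*arc(a)[0],30,arc(a)[1]) for a in range(-45,5,5)])
c=manip.read_camera("side");cv2.imwrite("pics/s2.png",cv2.resize(c["frame"][110:270,180:380],None,fx=3,fy=3)[:,:,::-1])
```

```text
4.6 [600.083  55.539  30.597] [ 0.184  0.676 -0.428  1.798  0.39   0.752  2.187] 47.86044136099831 [ 0.163  0.268 -0.937]
[-0.001  0.002  0.002] [-0.     0.     0.003]
[-0.003  0.045  0.002] [-0.     0.     0.114]
[-0.009  0.089  0.002] [-0.     0.     0.225]
[-0.019  0.131  0.002] [-0.     0.     0.336]
[-0.032  0.173  0.002] [-0.     0.     0.448]
[-0.049  0.213  0.002] [-0.     0.     0.559]
[-0.069  0.252  0.002] [-0.    0.    0.67]
[-0.093  0.288  0.002] [-0.     0.     0.781]
[-0.119  0.323  0.002] [-0.     0.     0.892]
[-0.149  0.355  0.002] [-0.     0.     1.003]
```

View pics/s2.png

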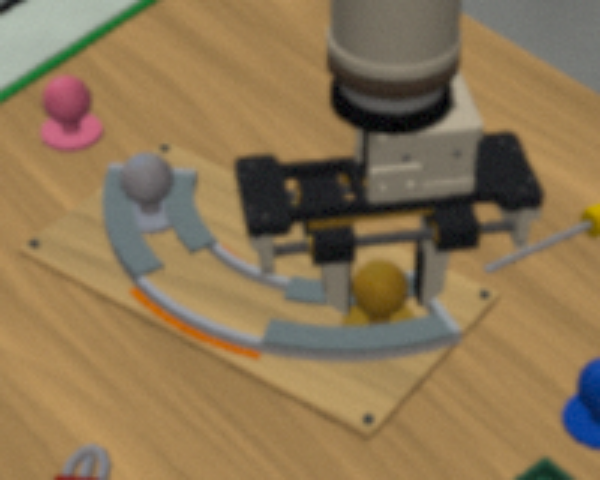

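The ball, at crop (380,290), sits between the fingers. Next I slide it along the arc in this loose cage.

Request:
carry_out:
  plan:
    - [[0,-0.001,0.022,0.002,0,0,0.055],[0,-0.003,0.045,0.002,0,0,0.114],[0,-0.006,0.067,0.002,0,0,0.17],[0,-0.009,0.089,0.002,0,0,0.225],[0,-0.014,0.11,0.002,0,0,0.28],[0,-0.019,0.131,0.002,0,0,0.336],[0,-0.025,0.152,0.002,0,0,0.392],[0,-0.032,0.173,0.002,0,0,0.448],[0,-0.04,0.193,0.002,0,0,0.504],[0,-0.049,0.213,0.002,0,0,0.559],[0,-0.059,0.233,0.002,0,0,0.615],[0,-0.069,0.252,0.002,0,0,0.67],[0,-0.081,0.27,0.002,0,0,0.725],[0,-0.093,0.288,0.002,0,0,0.781],[0,-0.106,0.306,0.002,0,0,0.837],[0,-0.119,0.323,0.002,0,0,0.892],[0,-0.134,0.339,0.002,0,0,0.947],[0,-0.149,0.355,0.002,0,0,1.0],[0,-0.149,0.355,0.002,0,0,1.0],[0,-0.149,0.355,0.002,0,0,1.0]]

```text
t: 7.15
ee_pos: [528.7, 146.1, 29.9]
ee_rot: [-0.14, 0.99, -0.0, 0.0]
wrist_force: [0.7, -0.3, 0.1]
grip_width: 45.9
grasp_force: 0.0
```

Run:
```python
from cell import manip
from h import *
s=manip.get_state();print(s["t"],s["ee_pos"],s["grip_width"],s["wrist_force"],s["ft_torque"])
rel(s,[(*arc(a)[0],30,arc(a)[1]) for a in (0,)])
c=manip.read_camera("side");cv2.imwrite("pics/s3.png",cv2.resize(c["frame"][110:270,180:380],None,fx=3,fy=3)[:,:,::-1])
k=blobs(c,(18,170,40),(26,255,255),(200,150,340,240))
for q in k[:3]: print(cv2.minEnclosingCircle(q),cv2.boundingRect(q))
```

```text
7.15 [528.662 146.114  29.923] 45.851768068745365 [ 0.692 -0.302  0.064] [ 0.059 -0.016 -0.043]
[ 0.  0. -0.] [-0.     0.     0.004]
((253.0, 203.0), 14.4223051071167) (242, 190, 23, 28)
```

View pics/s3.png

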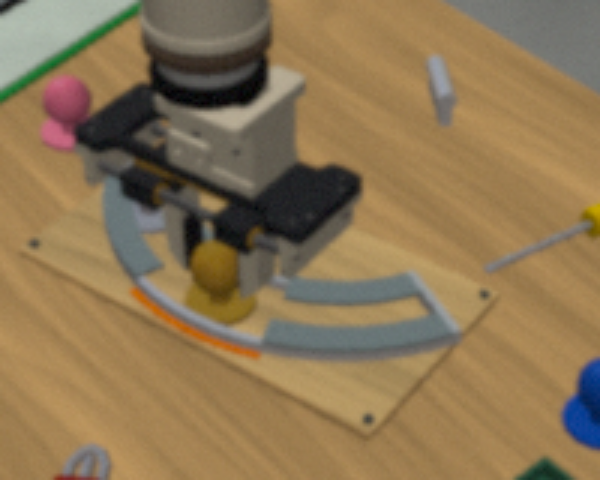

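The ball is in the gap at crop (215,268), still between the pads. Now I grip it and lift.

Request:
carry_out:
  plan:
    - [[0,0,0,0.01,0,0,0],[-0.2,0,0,0.01,0,0,0],[-0.4,0,0,0.01,0,0,0],[-0.6,0,0,0.01,0,0,0],[-1,0,0,0.01,0,0,0],[-1,0,0,0.01,0,0,0],[-1,0,0,0.01,0,0,0],[-1,0,0,0.0,0,0,0],[-1,0,0,-0.02,0,0,0],[-1,0,0,-0.05,0,0,0],[-1,0,0,-0.1,0,0,0],[-1,0,0,-0.16,0,0,0],[-1,0,0,-0.22,0,0,0],[-1,0,0,-0.27,0,0,0],[-1,0,0,-0.3,0,0,0],[-1,0,0,-0.3,0,0,0]]

```text
t: 9.2
ee_pos: [529.1, 146.4, 120.7]
ee_rot: [-0.139, 0.99, 0.0, 0.001]
wrist_force: [0.1, -0.9, -3.5]
grip_width: 38.6
grasp_force: 30.0
```

Run:
```python
from cell import manip
from h import *
s=manip.get_state();print(s["t"],s["ee_pos"],s["grip_width"],s["grasp_force"],s["wrist_force"],s["joints"])
rel(s,[(535,-176,120,105.85-d) for d in (0,30)])
c=manip.read_camera("side");cv2.imwrite("pics/s4.png",cv2.resize(c["frame"][90:250,180:380],None,fx=3,fy=3)[:,:,::-1])
```

```text
9.2 [529.103 146.375 120.719] 38.61131494355347 29.999603033065796 [ 0.129 -0.868 -3.459] [-0.091  0.436 -0.283  1.901  0.161  0.825  1.392]
[ 0.277 -1.038  0.002] [-0.     0.002  0.003]
[ 0.277 -1.038  0.002] [0.    0.002 0.67 ]
```

View pics/s4.png

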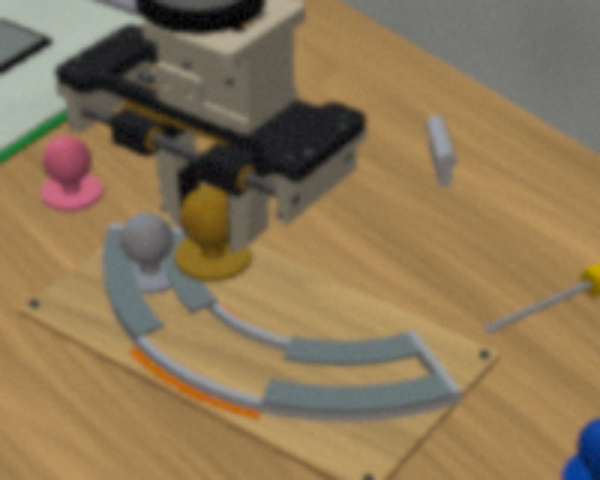

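Request:
carry_out:
  plan:
    - [[-1,0.01,-0.03,0,0,0,0],[-1,0.03,-0.09,0,0,0,0],[-1,0.05,-0.17,0,0,0,0],[-1,0.07,-0.25,0,0,0,0],[-1,0.09,-0.33,0,0,0,0],[-1,0.11,-0.41,0,0,0,0],[-1,0.13,-0.49,0,0,0,0],[-1,0.15,-0.57,0,0,0,0],[-1,0.17,-0.65,0,0,0,0],[-1,0.19,-0.73,0,0,0,0],[-1,0.22,-0.81,0,0,0,0],[-1,0.24,-0.88,0,0,0,0],[-1,0.26,-0.94,0,0,0,0],[-1,0.27,-0.98,0,0,0,0],[-1,0.277,-1.0,0,0,0,0],[-1,0.277,-1.0,0,0,0,0],[-1,0.277,-1.0,0,0,0,0]]

```text
t: 11.38
ee_pos: [531.5, -163.9, 119.9]
ee_rot: [-0.14, 0.99, 0.0, 0.0]
wrist_force: [-0.6, -0.3, -3.2]
grip_width: 38.6
grasp_force: 30.0
```

Run:
```python
from cell import manip
from h import *
s=manip.get_state();print(s["t"],s["ee_pos"],s["grip_width"],s["grasp_force"],s["wrist_force"])
rel(s,[(534.5,-175.5,z,105.85) for z in (60,30,25,22)])
c=manip.read_camera("side");cv2.imwrite("pics/s5.png",cv2.resize(c["frame"][170:370,260:460],None,fx=3,fy=3)[:,:,::-1])
```

```text
11.375 [ 531.503 -163.901  119.885] 38.577701052181226 29.999537765979767 [-0.626 -0.293 -3.244]
[ 0.001 -0.04   0.2  ] [0.001 0.    0.005]
[ 0.001 -0.04   0.3  ] [0.001 0.    0.005]
[ 0.001 -0.04   0.316] [0.001 0.    0.005]
[ 0.001 -0.04   0.326] [0.001 0.    0.005]
```

View pics/s5.png

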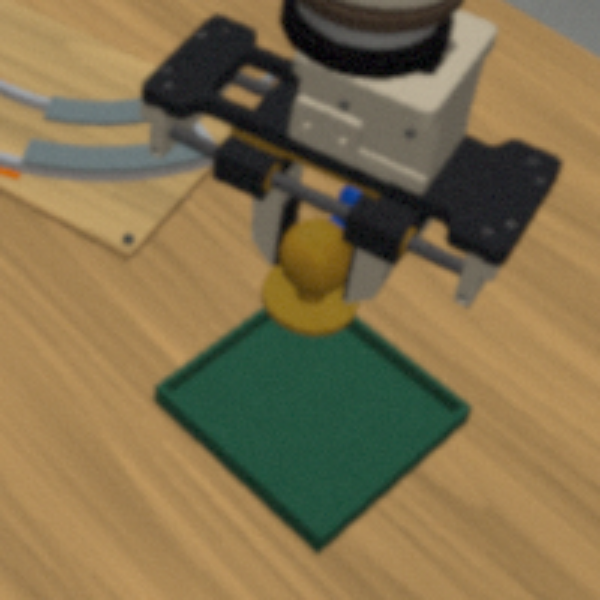

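The brass knob hangs upright in the grip above the tray. Next I lower it, slowing near the floor.

Request:
carry_out:
  plan:
    - [[-1,0,-0.02,0.02,0,0,0],[-1,0,-0.04,0.06,0,0,0],[-1,0,-0.04,0.11,0,0,0],[-1,0,-0.04,0.16,0,0,0],[-1,0,-0.04,0.2,0,0,0],[-1,0,-0.04,0.24,0,0,0],[-1,0,-0.04,0.27,0,0,0],[-1,0,-0.04,0.29,0,0,0],[-1,0,-0.04,0.3,0,0,0],[-1,0,-0.04,0.305,0,0,0],[-1,0,-0.04,0.309,0,0,0],[-1,0,-0.04,0.312,0,0,0],[-1,0,-0.04,0.315,0,0,0],[-1,0,-0.04,0.315,0,0,0]]

```text
t: 13.18
ee_pos: [534.6, -176.5, 25.4]
ee_rot: [-0.139, 0.99, 0.0, -0.0]
wrist_force: [0.0, 0.1, -2.8]
grip_width: 38.4
grasp_force: 30.0
```

Request:
carry_out:
  plan:
    - [[-1,0,0,0.002,0,0,0],[-1,0,0,0.004,0,0,0],[-1,0,0,0.006,0,0,0],[-1,0,0,0.007,0,0,0],[-1,0,0,0.007,0,0,0]]

```text
t: 13.8
ee_pos: [534.6, -176.5, 23.2]
ee_rot: [-0.139, 0.99, 0.0, -0.0]
wrist_force: [0.4, 0.2, -3.9]
grip_width: 38.3
grasp_force: 30.0
```

Request:
carry_out:
  plan:
    - [[-1,0,0,0.002,0,0,0],[-1,0,0,0.004,0,0,0],[-1,0,0,0.005,0,0,0],[-1,0,0,0.005,0,0,0]]

```text
t: 14.3
ee_pos: [534.7, -176.5, 22.5]
ee_rot: [-0.139, 0.99, -0.0, 0.0]
wrist_force: [-2.9, 1.4, 6.2]
grip_width: 38.3
grasp_force: 30.0
```

Request:
carry_out:
  plan:
    - [[-0.1,0,0,0,0,0,0],[0.0,0,0,0,0,0,0],[0.2,0,0,0,0,0,0],[0.5,0,0,0,0,0,0],[0.9,0,0,0,0,0,0],[0.9,0,0,0,0,0,0],[0.9,0,0,-0.03,0,0,0],[0.9,0,0,-0.09,0,0,0],[0.9,0,0,-0.17,0,0,0],[0.9,0,0,-0.27,0,0,0],[0.9,0,0,-0.37,0,0,0],[0.9,0,0,-0.45,0,0,0],[0.9,0,0,-0.5,0,0,0],[0.9,0,0,-0.5,0,0,0],[0.9,0,0,-0.5,0,0,0]]

```text
t: 16.18
ee_pos: [534.0, -176.4, 171.1]
ee_rot: [-0.139, 0.99, 0.0, -0.001]
wrist_force: [-0.6, -0.9, 0.1]
grip_width: 87.2
grasp_force: 0.0
```

Run:
```python
from cell import manip
from h import *
s=manip.get_state();print(s["t"],s["ee_pos"],s["grip_width"],s["grasp_force"],s["wrist_force"])
c=manip.read_camera("side");cv2.imwrite("pics/s6.png",cv2.resize(c["frame"][120:370,200:460],None,fx=2.4,fy=2.4)[:,:,::-1])
```

```text
16.175 [ 534.018 -176.401  171.116] 87.1962878370732 0.0 [-0.639 -0.881  0.137]
```

View pics/s6.png

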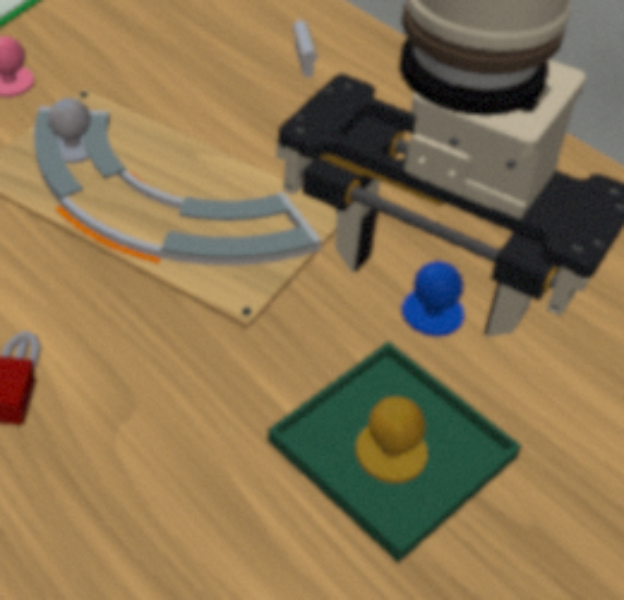

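The brass knob stands upright in the middle of the tray at crop (392,450). The steel knob is still in place at (70,125), and the gripper is clear.

```bash
python3 -c "from cell import manip;print(manip.hand_in())"
```

```text
the job is handed in; nothing more can be done
None
```

The brass knob was slid to the gap, lifted out and set down upright near the centre of the green tray, the steel knob looks unmoved in the track, and the job is handed in; no verdict came back.

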